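Lock up the solvent cabinet

ROBOT

A 7-joint arm with a two-finger parallel gripper is mounted at the origin on a cart in front of the work surface, level with it; the furniture and walls round the work are solid. World frame = base frame: x ahead of the robot, y to its left, z up, the work surface at z = 0. Lengths are in mm, angles in rad, forces in N, time in s.
With the tool pointing down it reaches from about 425 to 1025 mm from the base axis. Payload 9.4 kg.
Tool frame: the origin (TCP) lies midway between the tips of the shut fingers; the grasp point (between the pads) lies 19 mm behind it; z points along the fingers, x is the direction in which the jaws open and shut, and the axes are right-handed (so a half turn about z gives the same grasp; the last joint's range is limited). The gripper opens to 85 mm and grips with 20 to 120 N. Pads are 22 mm wide; open, the fingers measure 114 mm over their backs; the gripper's body (76 mm by 85 mm) begins 54 mm behind the grasp point. The pads swing forward as they close: fully open they stand 13 mm farther back than shut.
Start: joints at [1.259, 0.599, -0.003, 1.599, 0.002, 0.943, -0.08], TCP at [168.661, -705.108, 231.275] pointing down, gripper open.
Joint ranges: [-2.57, 2.57], [-0.35, 1.97], [-1.29, 1.29], [0.11, 2.56], [-1.05, 4.19], [0.11, 1.86], [-2.63, 2.63]. Speed limits (rad/s): [2.22, 2.22, 3.01, 3.01, 3.14, 3.14, 3.14].

INTERFACE

Orientations are given as a unit quaternion [x, y, z, w].
In Python, from bench import bot, read_camera gives the robot as it stands. Calls block until the motion is done:
- bot.goto(position, orientation): joint-space move of the TCP to a pose.
- bot.move_linear(position, rate=150, orientation=None): straight line of the TCP; orientation=None keeps the orientation; rate is the mean speed in mm/s.
- bot.goto_joints(angles): joint-space move.
- bot.release() and bot.close_gripper(): open the fingers fully, or close them until they stop; the grip force is fixed at half the most.
- bot.wait(seconds).
- bot.solve_ik(position, orientation): joint angles nearest the present ones, or None.
- read_camera(name): name is "scene" or "top" or "wrist"; returns a dict with "image" (400x640x3 uint8, blue, green, red), "camera_matrix" (3x3 intrinsics, pixels), "rvec" (rotation vector, rad) and "tvec" (3), from world to camera coordinates, as OpenCV has them. Camera axes: x right, y down, z forward; pixel columns grow to the right and rows downward; lengths in mm; the calibration is good to about 2 mm. A picture is of the moment at which its call begins. There is no depth.
A pose or a line that the arm cannot do raises bot.IKError and nothing moves.
- bot.finish_job(): hands the job in, once; it reports no verdict.
Readings, each from a call of its own:
- bot.get_t(): time.
- bot.get_joint_pos(): joint angles.
- bot.get_qd(): joint speeds.
- bot.get_joint_efforts(): joint torques, N m.
- bot.get_eef_pos(): TCP position.
- bot.get_ee_rot(): TCP orientation.
- bot.get_force(): force on the tool from outside, world axes, zero at the start.
- bot.get_ft_torque(): the same for the moment, N m.
- bot.get_width(): opening from 0.0 (shut) to 1.0 (fully open).
Only numpy, scipy, OpenCV 4.12 (cv2) and the standard library are available. Lean on these libraries where they do the work, as an engineer would, in place of code of your own. Each camera call takes 0.05 s, during which the arm holds its last target.

TASK

Lock up the small bench cabinet for the night: push its left door fully shut, then swing the steel hasp over so that it lies flat with the staple sticking out through its slot, and then take the red-handled locking pin from the tool stand and push it down through the staple until its collar rests on the staple. Let go of the pin, and do not knock over or shift the things standing around.

Things in the scene. Friction and masses are not known exactly. Their poses are not given: they have to be found in the camera images.
- cabinet: Heavy sheet-steel cabinet, light grey, two blue-grey doors. Origin: centre of its underside; front faces its -x, y to its left, z up. 150 deep, 260 wide, 340 high. Face of the shut doors at x=-91 mm; the top (z=324 to 340) overhangs to x=-119, so a hand pointing straight down has no room over the staple: tilt it 30 to 40 degrees, hand towards the robot. Right door and staple are fixed.
- door_hinge (a point): Upright hinge line of the left door, at bench height, in the plane of the doors' outer face (x=-91, y=+129 mm of the cabinet). The door reaches 128 mm from here to its free edge, from 22 to 320 mm above the bench.
- leaf (a joint): Angle of the left door, rad: 0 = shut, grows as its free (right-hand) edge swings out towards the robot, up to 1.4. It stays where it is left (friction about 0.1 N m) and has no catch.
- door_push (a point): Point on the outer face of the left door, 165 mm above the bench, 102 mm from the hinge line and 26 mm from the free edge, clear above the hasp: a good place to push. Moves with the door. Its axes are the door's: -x out of the face.
- strap (a joint): Angle of the hasp relative to the left door, rad: 0 = flat over the staple; pi/2 = straight out of the door; grows as it swings away to the left, up to 2.9. Stays where it is left (friction about 0.03 N m). Steel strap 4 thick, 46 high (77 to 123 mm above the bench), 100 long; slot 28 x 20 mm centred 60 mm from the knuckle. Push it over from its left side, on the zone along its upper edge.
- hasp_hinge (a point): Knuckle of the hasp: its upright hinge line (9 mm thick), at mid height, 100 mm above the bench. Fixed on the left door 4.5 mm before its face and 115 mm from the door's hinge line; with the door shut it lies at x=-95.5, y=+14 mm of the cabinet, and the closed strap runs from it to the cabinet's -y, outer face at x=-97.5.
- hasp_end (a point): End of the hasp strap, 100 mm from its knuckle line, at mid height (100 mm above the bench). Moves with the hasp.
- staple (a point): Where the pin goes in: top of the staple (107 mm above the bench), middle of its opening. A steel U, 14 high, 4 thick, standing 42 mm out of the right door (y=-46 mm of the cabinet). The opening is vertical, 15 mm wide along y; along x it runs from the closed hasp's face (17.5 mm behind this point) to the inside of the U's end (14 mm in front of it). Axes as the cabinet's.
- pin_grip (a point): Middle of the locking pin's red handle, the place to grasp; 90 mm above the pin's foot. Handle: upright cylinder, 20 diameter, 46 high. z points up along the pin. The pin is 113 long in all and 120 g; it stands upright in the tool stand at the start.
- pin_collar (a point): Underside of the pin's collar (26 diameter, 5 high, just below the handle), 62 mm above the foot, on the pin's axis. Below it is the steel shank, 10 diameter, with a tapered foot 9 mm long. With the pin home this face rests on the top of the staple.
- stand: Aluminium tool stand, block 140 (x) x 52 (y) x 50 high, fixed. Origin: centre of its underside. The pin stands in a hole 13 wide and 45 deep at x = -42, y = 0; a screwdriver (about 183 high) and a marker stand in it at x = +40 to +52. Between stand and cabinet stands a fixed soldering machine, about 125 mm high at its front and 190 further back: carry the pin over or before it.
- cleaner: Black tip-cleaning pot, 72 x 72 x 55, loose on the bench near the cabinet; leave alone. Origin: centre of its underside.
- reel: Reel of solder wire with green flanges, 72 x 72 x 66, loose on the bench; leave alone. Origin: centre of its underside.
- cutters: Side cutters with blue handles, 48 x 111 x 12, lying loose on the bench before the cabinet; leave alone. Origin: centre of their underside.

How it is judged (in metres and radians):
On the way, in this order (a step that is already met when the one before it is completed fails the run):
1. the left door is fully shut (value of joint leaf below 0.05 rad), for 0.2 s.
2. the hasp lies flat over the staple, the door still shut (value of joint strap below 0.15 rad and value of joint leaf below 0.05 rad), for 0.2 s.
3. the pin stands through the staple, its collar on the staple (z of pin_collar in the frame of staple between -0.006 and 0.006 m and y of pin_collar in the frame of staple between -0.006 and 0.006 m and x of pin_collar in the frame of staple between -0.013 and 0.016 m), for 0.2 s.
At the end, for the whole second after the job is handed in: The door is shut (within 0.05 rad), the hasp lies over the staple (within 0.15 rad of flat), and the pin, released and at rest, stands upright (within 0.3 rad) through the staple with the underside of its collar within 6 mm of the staple's top (all of step 2 and all of step 3 and angle between pin_grip's own z axis and vertical below 0.3 rad and linear speed of pin below 0.02 m/s); the robot touches nothing.
It fails at once if the tip-cleaning pot, the solder reel or the cutters are shifted by more than 30 mm (distance of any of cleaner, reel, cutters from where it was at the start of the episode above 0.03 m).
It fails at once if the tip-cleaning pot or the reel is knocked over (angle between any of cleaner, reel's own z axis and vertical above 0.5 rad).
It also fails if it takes over 72 s, if anything falls off the work surface, if the arm or the gripper's body presses on something with over 40 N, if the wrist force passes 120 N, or if a joint passes its speed limit or range.

## Working session

There is one attempt and no reset: what is moved stays moved. The work goes in short steps, each a Python script; the robot and the scene stay as the last script left them, time stands still between calls to the robot, and variables do not carry over. Pictures are saved under pics/ and viewed, and the job is handed in when it is done.

```bash
ls; mkdir -p pics; python3 - <<'E'
from bench import bot, read_camera
import cv2,numpy as np
print(bot.get_t(),bot.get_eef_pos(),bot.get_ee_rot())
for n in ["scene","top","wrist"]:
    c=read_camera(n); cv2.imwrite(f"pics/{n}0.png",c["image"])
    R=cv2.Rodrigues(np.array(c["rvec"]))[0]; print(n,c["camera_matrix"],(-R.T@np.array(c["tvec"]).ravel()),R[2])
E
```

```text
pics
0.0 [ 168.56828155 -704.64757471  230.44465405] [ 7.85079186e-01 -6.19394929e-01 -6.38907989e-04 -4.29711631e-04]
scene [[508.55579161   0.         317.07048598]
 [  0.         508.55579161 200.75524707]
 [  0.           0.           1.        ]] [-127.92911699 1119.69006036  830.43425564] [ 0.45968278 -0.75834327 -0.46217662]
top [[478.0399224    0.         314.34123667]
 [  0.         478.0399224  202.20003431]
 [  0.           0.           1.        ]] [  87.21056667 -157.56601579 1417.57250033] [ 0.34224098  0.09403691 -0.93489474]
wrist [[312.11600424   0.         313.34975865]
 [  0.         312.11600424 207.27667169]
 [  0.           0.           1.        ]] [ 235.10832609 -688.75068677  373.6472117 ] [-0.26029707 -0.06120534 -0.96358671]
```

View pics/scene0.png

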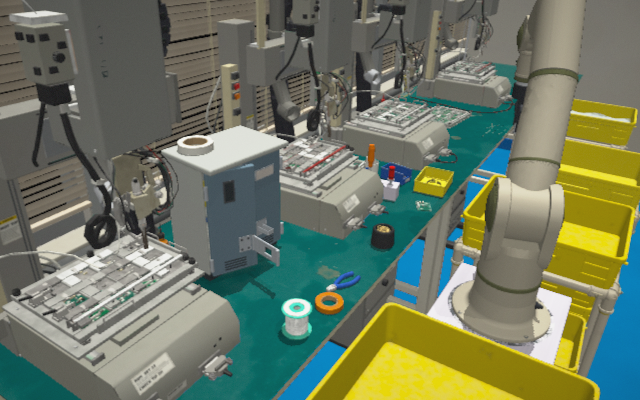

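View pics/top0.png

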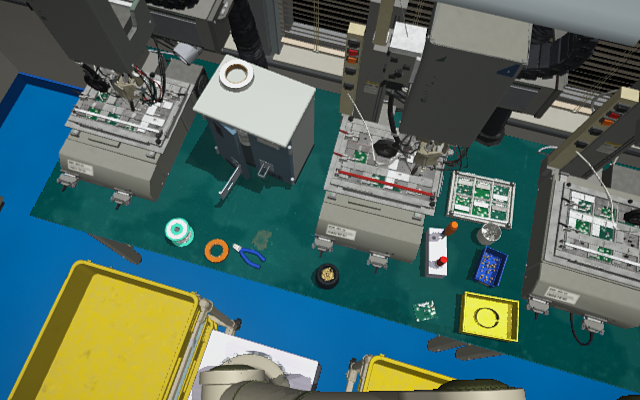

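View pics/wrist0.png

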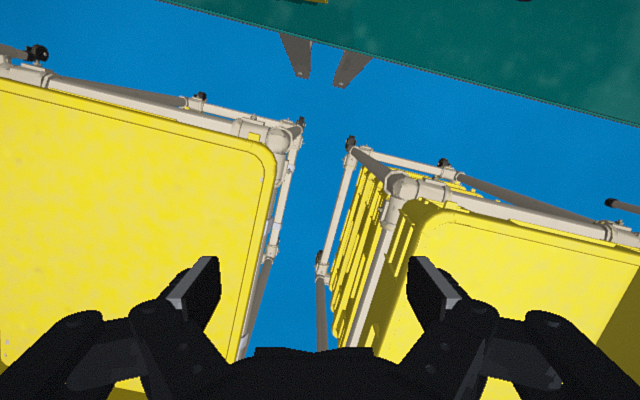

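```bash
cat > h.py <<'E'
import cv2,numpy as np,json
def cam(c): return np.array(c["camera_matrix"]),cv2.Rodrigues(np.array(c["rvec"],float))[0],np.array(c["tvec"],float).ravel()
def ray(c,uv):
    K,R,t=cam(c); d=R.T@np.linalg.inv(K)@np.array([uv[0],uv[1],1.]); return -R.T@t,d/np.linalg.norm(d)
def onz(c,uv,z):
    o,d=ray(c,uv); return o+d*(z-o[2])/d[2]
def two(c1,u1,c2,u2):
    o1,d1=ray(c1,u1);o2,d2=ray(c2,u2)
    A=np.stack([d1,-d2],1); s=np.linalg.lstsq(A,o2-o1,rcond=None)[0]
    p,q=o1+s[0]*d1,o2+s[1]*d2; return (p+q)/2,np.linalg.norm(p-q)
def proj(c,P):
    K,R,t=cam(c); return cv2.projectPoints(np.array(P,float).reshape(-1,3),np.array(c["rvec"],float),t,K,None)[0].reshape(-1,2)
def crop(img,x0,y0,x1,y1,s,f): cv2.imwrite(f,cv2.resize(img[y0:y1,x0:x1],None,fx=s,fy=s,interpolation=cv2.INTER_CUBIC))
E
python3 - <<'E'
import cv2; from h import crop
a=cv2.imread("pics/scene0.png");b=cv2.imread("pics/top0.png")
crop(a,160,120,300,290,3.5,"pics/s_cab.png"); crop(b,180,50,330,220,3.5,"pics/t_cab.png")
crop(a,340,130,460,220,5,"pics/s_st.png"); crop(b,400,210,500,310,5,"pics/t_st.png")
E
```

```text
(no output)
```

View pics/s_cab.png

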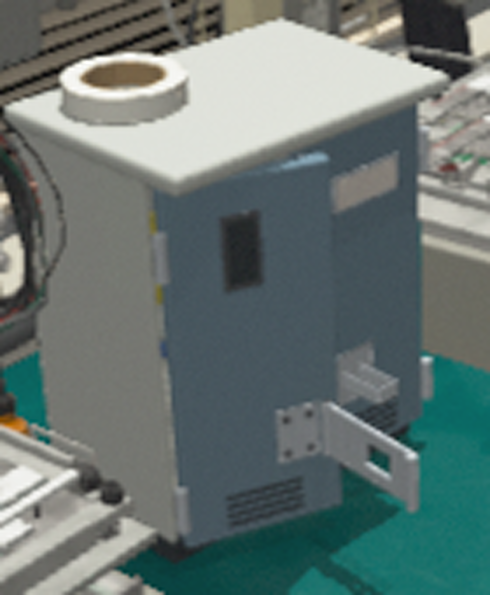

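View pics/t_cab.png

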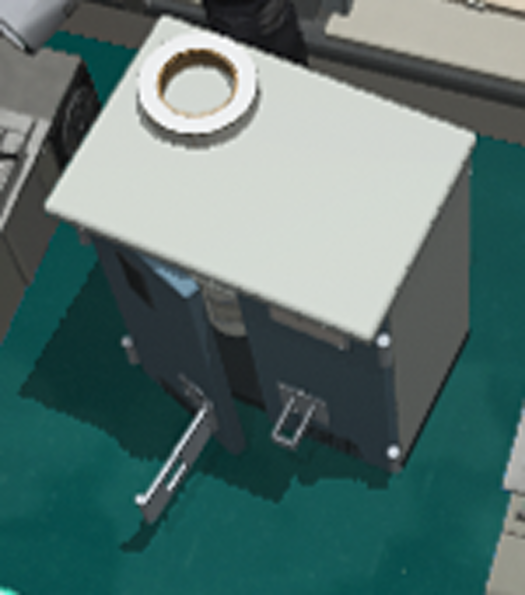

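View pics/s_st.png

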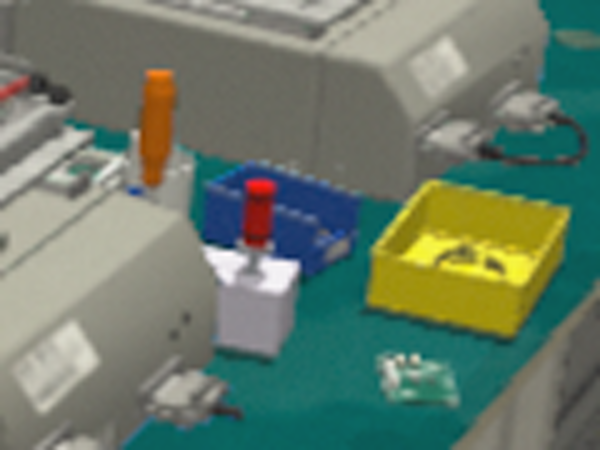

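View pics/t_st.png

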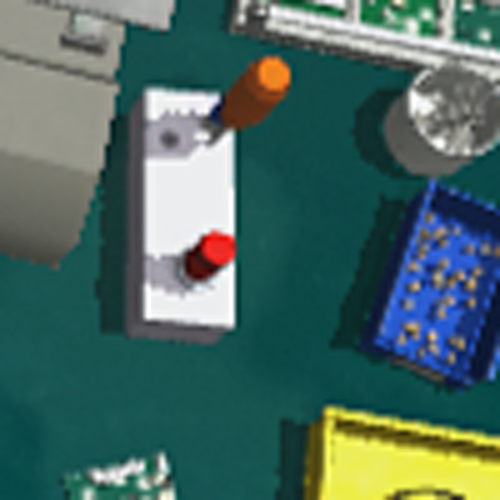

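```bash
cat > m1.py <<'E'
from bench import bot, read_camera
from h import *
S=read_camera("scene");T=read_camera("top")
f=lambda x,y,a,b,s:(x/s+a,y/s+b)
for n,c in(("FL",(47,205)),("FR",(373,338)),("BR",(473,135)),("BL",(165,15))):
    print(n,onz(T,f(*c,180-.0,50,3.5),340))
for n,c in(("FL",(178,190)),("FR",(445,75)),("BR",(283,20)),("BL",(8,105))):
    print("S",n,onz(S,f(*c,160,120,3.5),340))
for n,C in(("S",S),("T",T)):
    h=cv2.cvtColor(C["image"],cv2.COLOR_BGR2HSV)
    m=((h[...,0]<6)|(h[...,0]>174))&(h[...,1]>170)&(h[...,2]>60)
    k,l,st,ce=cv2.connectedComponentsWithStats(m.astype(np.uint8))
    for i in range(1,k):
        if st[i,4]>15: print(n,st[i],ce[i],onz(C,ce[i],95))
print("staple tip T",onz(T,f(283,440,180,50,3.5),107),"S", two(T,f(283,440,180,50,3.5),S,f(388,383,160,120,3.5)))
print("hasp knuckle top",onz(T,f(209,405,180,50,3.5),123),onz(S,f(326,404,160,120,3.5),123))
print("hasp end top",onz(T,f(141,499,180,50,3.5),123),onz(S,f(416,455,160,120,3.5),123))
print("pot",onz(T,(327,271),55),"reel",onz(T,(178,229),66),"cut",onz(T,(247,256),6))
for n,c in(("a",(145,90)),("b",(235,95)),("c",(235,327)),("d",(146,322))): print("stand",n,onz(T,f(*c,400,210,5),50))
E
python3 m1.py
```

```text
FL [644.45595558 325.00264784 340.        ]
FR [606.37840452  59.60483493 340.        ]
BR [791.81294999  37.91414143 340.        ]
BL [830.36596716 298.88296325 340.        ]
S FL [629.451296   342.41647479 340.        ]
S FR [607.69686615  69.22274181 340.        ]
S BR [787.73047679  43.75605857 340.        ]
S BL [829.18420888 302.6174021  340.        ]
S [389 166   6  13  60] [391.2 172. ] [ 504.0309466  -423.48936238   95.        ]
T [349  49   9   7  44] [352.54545455  52.06818182] [1125.83719527    1.48641532   95.        ]
T [609 113  11   6  36] [614.05555556 115.38888889] [1122.03484916 -860.63258342   95.        ]
T [339 170  93  26 194] [385.02061856 182.69587629] [ 690.86800893 -211.37828358   95.        ]
T [440 257   7   6  35] [443.08571429 259.31428571] [ 506.56490548 -422.96054527   95.        ]
staple tip T [603.9014691  151.51836138 107.        ] S (array([604.5591928 , 151.77069756, 107.41993455]), np.float64(1.6299401098503123))
hasp knuckle top [610.97578526 218.48866676 123.        ] [609.8904429  223.70687351 123.        ]
hasp end top [513.62106245 244.39699634 123.        ] [512.61885386 242.63758884 123.        ]
pot [ 391.742781   -114.53870554   55.        ] reel [388.28319242 342.16626248  66.        ] cut [379.8085243  132.00440152   6.        ]
stand a [ 604.0627555  -373.54281277   50.        ]
stand b [ 616.00446807 -426.09114358   50.        ]
stand c [ 476.91933562 -451.69925285   50.        ]
stand d [ 465.47534672 -401.55623461   50.        ]
```

```bash
cat >> h.py <<'E'
from scipy.spatial.transform import Rotation as Rn
def ori(phi,tilt,flip=1):
    c,s=np.cos(phi),np.sin(phi); z=np.array([np.sin(tilt)*c,np.sin(tilt)*s,-np.cos(tilt)]); x=flip*np.array([-s,c,0.])
    return list(Rn.from_matrix(np.stack([x,np.cross(z,x),z],1)).as_quat())
YAW=-0.132; ORG=np.array([742.4,179.9,0])
def cab(x,y,z): c,s=np.cos(YAW),np.sin(YAW); return np.array([ORG[0]+c*x-s*y,ORG[1]+s*x+c*y,z])
E
python3 - <<'E'
from bench import bot
from h import *
D=np.radians
for fl in (1,-1):
  for n,p,q in [("way",(300,-350,350),ori(-.8,D(40),fl)),("pre",cab(-200,40,200),ori(YAW,D(60),fl)),("push",cab(-95,27,165),ori(YAW,D(60),fl)),("pushphi.3",cab(-95,27,165),ori(YAW+.3,D(60),fl)),
   ("hasp",cab(-105,-70,118),ori(YAW,D(40),fl)),("ins",cab(-115,-46,175),ori(YAW,D(35),fl)),("grasp0",(506,-423,80),ori(-.7,D(35),fl)),("grasp90",(506,-423,80),ori(1.4,D(20),fl)),("graspm",(506,-423,80),ori(0,D(35),fl))]:
    r=bot.solve_ik(list(p),q); print(fl,n,None if r is None else np.round(r,2))
E
```

```text
1 way [ 0.31 -0.11  0.34  2.5   1.21  0.13  0.27]
1 pre [-0.25  0.88 -1.1   2.46  1.86  1.73 -1.18]
1 push [-0.12  0.9  -0.92  2.34  2.11  1.54 -1.06]
1 pushphi.3 [ 0.13  0.99 -1.11  2.42  2.41  1.47 -0.79]
1 hasp [ 0.24  0.89 -1.1   2.33  1.97  1.2  -0.75]
1 ins [ 0.23  0.73 -1.1   2.23  1.71  1.01 -0.57]
1 grasp0 [ 1.27  0.96 -1.1   2.28  2.09  0.94 -0.39]
1 grasp90 [ 0.53  0.82  0.36  1.74 -0.67  0.97 -2.01]
1 graspm [ 1.49  0.97 -1.07  2.15  1.86  0.37  0.66]
-1 way None
-1 pre [-0.45  0.72 -0.74  2.47  1.89  1.45  1.83]
-1 push [-0.23  0.82 -0.74  2.34  2.11  1.41  1.98]
-1 pushphi.3 [ 0.13  0.99 -1.11  2.42  2.41  1.47  2.35]
-1 hasp [-0.09  0.68 -0.55  2.34  2.12  0.82  2.1 ]
-1 ins [-0.62  0.5   0.17  2.28  2.07  0.3   2.07]
-1 grasp0 [ 0.95  0.73 -0.55  2.3   2.41  0.6   2.29]
-1 grasp90 [ 1.02  0.82 -0.44  1.7   0.02  0.85  0.49]
-1 graspm [ 1.49  0.97 -1.07  2.15  1.86  0.37 -2.48]
```

```bash
cat > fitfk.py <<'E'
from bench import bot
from h import *
from scipy.optimize import least_squares
rng=np.random.default_rng(0); P=[];Q=[]
while len(P)<150:
    a=rng.uniform(-1.3,.6); r=rng.uniform(400,800); p=[r*np.cos(a),r*np.sin(a),rng.uniform(80,450)]
    q=ori(a+rng.uniform(-1,1),rng.uniform(-.3,1.2),rng.choice([1,-1]))
    s=bot.solve_ik(p,q)
    if s is not None: P.append((p,q));Q.append(s)
P=[(np.array(p),Rn.from_quat(q)) for p,q in P]; Q=np.array(Q)
PP=np.array([p for p,_ in P]); RR=Rn.concatenate([r for _,r in P])
# joints: axes in zero pose: z,y,z,y,z,y,z ; signs free
def fk(v,Q):
    ax=v[:21].reshape(7,3); off=v[21:45].reshape(8,3)*100; R0=Rn.from_rotvec(v[45:48])
    R=Rn.identity(len(Q)); p=np.tile(off[0],(len(Q),1))
    for i in range(7):
        a=ax[i]/np.linalg.norm(ax[i]); R=R*Rn.from_rotvec(Q[:,i:i+1]*a); p=p+R.apply(off[i+1])
    return p,R*R0
def res(v):
    p,R=fk(v,Q); return np.concatenate([((p-PP)/100).ravel(),(R.as_matrix()-RR.as_matrix()).ravel()])
best=None
for s in [(-1,1,-1,1,-1,1,-1),(-1,1,1,1,1,1,1),(-1,1,-1,1,-1,1,1),(-1,1,1,1,-1,1,-1),(-1,1,1,1,-1,1,1)]:
    for r0 in (0,np.pi/2,np.pi,-np.pi/2):
        ax=np.array([[0,0,s[0]],[0,1,0],[0,0,s[2]],[0,1,0],[0,0,s[4]],[0,1,0],[0,0,s[6]]],float)
        off=np.array([[0,0,0],[0,0,1.5],[0,0,2],[0,0,2],[0,0,2],[0,0,2],[0,0,1.],[0,0,1.]])
        r=least_squares(res,np.concatenate([ax.ravel(),off.ravel(),[0,0,r0]]),max_nfev=200)
        if best is None or r.cost<best.cost: best=r; print(s,r0,r.cost)
        if best.cost<1e-3: break
    if best.cost<1e-3: break
np.save("fk.npy",best.x); p,R=fk(best.x,Q); print(abs(p-PP).max(),(R.inv()*RR).magnitude().max())
print(np.round(best.x[:21].reshape(7,3),3),np.round(best.x[21:45].reshape(8,3)*100,1))
E
python3 fitfk.py
```

```text
(-1, 1, -1, 1, -1, 1, -1) 0 9.075087114387213e-19
5.8479713516135234e-08 1.1315659808052942e-10
[[  0.     -0.    -10.099]
 [  0.     28.314  -0.   ]
 [ -0.     -0.    -11.606]
 [  0.      2.94   -0.   ]
 [ -0.     -0.     -6.483]
 [  0.      9.231  -0.   ]
 [ -0.     -0.     -9.321]] [[   0.     0.   465.9]
 [  -0.  -377.1 -182.3]
 [   0.   347.2  145.5]
 [   0.   231.8  501.5]
 [   0.  -258.2  211.3]
 [  -0.  -621.3  231. ]
 [   0.   620.9  -39.3]
 [   0.     0.   366. ]]
```

```bash
cat >> h.py <<'E'
from scipy.optimize import least_squares
_v=np.load("fk.npy")
LO=np.array([-2.57,-.35,-1.29,.11,-1.05,.11,-2.63])+.03;HI=np.array([2.57,1.97,1.29,2.56,4.19,1.86,2.63])-.03
def fk(q):
    ax=_v[:21].reshape(7,3); off=_v[21:45].reshape(8,3)*100; R=Rn.identity(); p=off[0].copy()
    for i in range(7): R=R*Rn.from_rotvec(q[i]*ax[i]/np.linalg.norm(ax[i])); p=p+R.apply(off[i+1])
    return p,R*Rn.from_rotvec(_v[45:48])
def ik(p,o,seed,w=1e-4):
    Rt=Rn.from_quat(o); seed=np.clip(seed,LO+1e-3,HI-1e-3)
    def f(q,w):
        a,R=fk(q); return np.concatenate([(a-p)/100,3*(R.inv()*Rt).as_rotvec(),w*(q-seed)])
    q=seed
    for ww in (.1,.01,w): q=least_squares(f,np.clip(q,LO+1e-4,HI-1e-4),bounds=(LO,HI),args=(ww,)).x
    a,R=fk(q); return q,np.linalg.norm(a-p)+100*(R.inv()*Rt).magnitude()
E
python3 - <<'E'
from h import *
D=np.radians
for fl in (1,-1):
  for n,p,q in [("pre",cab(-200,40,200),ori(YAW,D(60),fl)),("push",cab(-95,27,165),ori(YAW,D(60),fl)),
   ("hasp",cab(-105,-70,118),ori(YAW,D(40),fl)),("ins",cab(-110,-46,175),ori(YAW,D(35),fl)),("insd",cab(-110,-46,120),ori(YAW,D(35),fl)),("graspr",(506,-423,80),ori(-.7,D(35),fl)),("graspm",(506,-423,80),ori(0,D(35),fl)),("grasp90",(506,-423,80),ori(1,D(25),fl))]:
   h=-np.arctan2(p[1],p[0])-.08
   for q5 in (0,np.pi):
    for q7 in (-1.5,1.5):
     r,e=ik(p,q,np.array([h,.8,0,2.2,q5,.9,q7]))
     if e<.5: print(fl,n,np.round(r,2),round(e,2))
E
```

```text
1 pre [-0.7   0.65 -0.37  2.48  1.96  1.23 -1.43] 0.0
1 pre [-0.44  0.73 -0.76  2.47  1.89  1.46 -1.3 ] 0.0
1 pre [-0.99  0.63  0.05  2.5   2.07  1.02 -1.58] 0.0
1 push [-0.51  0.73 -0.32  2.36  2.17  1.17 -1.36] 0.0
1 push [-0.16  0.87 -0.86  2.34  2.11  1.49 -1.09] 0.0
1 push [-0.77  0.72  0.06  2.38  2.28  0.99 -1.57] 0.0
1 hasp [-0.1   0.68 -0.53  2.35  2.12  0.82 -1.05] 0.0
1 hasp [ 0.2   0.86 -1.04  2.33  1.98  1.15 -0.79] 0.0
1 hasp [-0.59  0.64  0.16  2.38  2.57  0.54 -1.59] 0.0
1 ins [-0.24  0.51 -0.35  2.25  1.8   0.53 -0.76] 0.0
1 ins [ 0.01  0.58 -0.71  2.24  1.74  0.73 -0.65] 0.0
1 ins [-0.84  0.55  0.5   2.29  2.66  0.17 -1.68] 0.0
1 insd [-0.17  0.64 -0.47  2.28  1.97  0.66 -0.92] 0.0
1 insd [ 0.11  0.76 -0.9   2.26  1.86  0.94 -0.74] 0.0
1 insd [-0.7   0.63  0.3   2.31  2.59  0.33 -1.63] 0.0
1 graspr [ 1.05  0.77 -0.7   2.29  2.3   0.67 -0.71] 0.0
1 graspr [ 1.32  1.03 -1.22  2.28  2.05  1.05 -0.3 ] 0.0
1 graspr [ 0.56  0.68  0.02  2.32  3.01  0.47 -1.57] 0.0
1 graspr [ 1.17  0.85 -0.89  2.28  2.18  0.78 -0.54] 0.0
1 graspm [ 1.54  1.04 -1.19  2.15  1.79  0.48  0.75] 
[... 762 characters left out ...]
   4.1   0.33 -0.  ] 0.0
-1 ins [-0.85  0.55  0.52  2.29  2.74  0.17  1.38] 0.0
-1 insd [-0.18  0.63 -0.44  2.28  1.97  0.65  2.21] 0.0
-1 insd [-1.1   0.88  1.01  2.34  3.97  0.5   0.06] 0.0
-1 insd [-0.73  0.63  0.34  2.32  2.67  0.32  1.43] 0.0
-1 graspr [ 1.03  0.76 -0.66  2.29  2.32  0.65  2.4 ] 0.0
-1 graspr [0.02 0.94 0.93 2.36 3.95 0.82 0.49] 0.0
-1 graspr [0.53 0.69 0.07 2.32 3.07 0.47 1.51] 0.0
-1 graspm [ 1.44  0.92 -0.98  2.15  1.95  0.28 -2.6 ] 0.0
-1 graspm [ 1.16  0.75 -0.51  2.17  3.82  0.17  1.73] 0.0
-1 grasp90 [ 1.3   0.92 -0.83  1.77  0.3   0.73 -0.1 ] 0.0
-1 grasp90 [ 0.76  0.77  0.09  1.81 -0.7   0.82  0.8 ] 0.0
-1 grasp90 [ 1.47  1.14 -1.26  1.76  0.78  0.95 -0.53] 0.0
```

```bash
python3 - <<'E'
from bench import read_camera
from h import *
T=read_camera("top");S=read_camera("scene")
for uv in ((413,263),(419,258),(424,222),(427,215)):
    for z in (60,125): print(uv,z,onz(T,uv,z)[:2].round())
for uv in ((383,198),(380,180),(375,200)): print("S",uv,[onz(S,uv,z)[:2].round() for z in (60,90,125)])
cv2.imwrite("pics/x.png",cv2.resize(T["image"][180:300,330:490],None,fx=5,fy=5,interpolation=cv2.INTER_CUBIC))
E
```

```text
(413, 263) 60 [ 483. -348.]
(413, 263) 125 [ 464. -339.]
(419, 258) 60 [ 502. -362.]
(419, 258) 125 [ 482. -352.]
(424, 222) 60 [ 615. -354.]
(424, 222) 125 [ 589. -344.]
(427, 215) 60 [ 639. -358.]
(427, 215) 125 [ 613. -349.]
S (383, 198) [array([ 468., -287.]), array([ 445., -232.]), array([ 418., -168.])]
S (380, 180) [array([ 538., -409.]), array([ 512., -350.]), array([ 482., -280.])]
S (375, 200) [array([ 483., -258.]), array([ 460., -205.]), array([ 432., -142.])]
```

View pics/x.png

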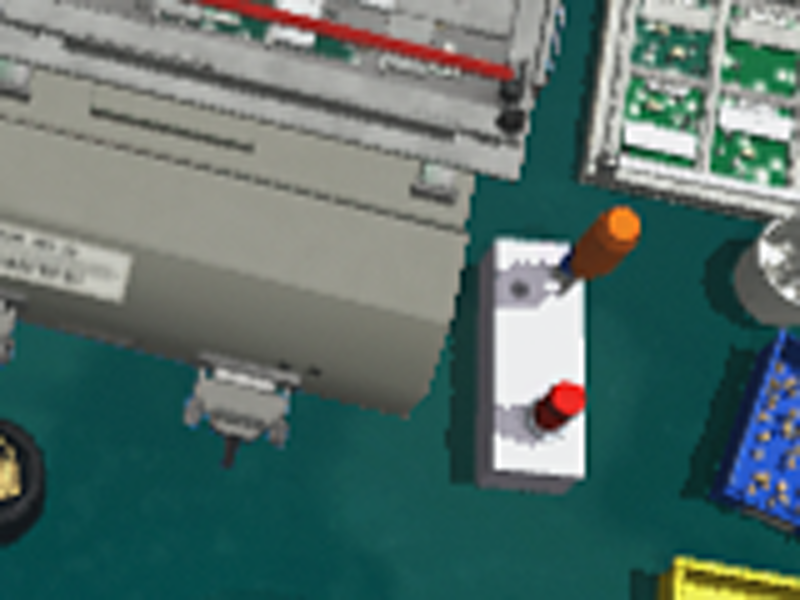

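```bash
cat > s1.py <<'E'
from bench import bot
from h import *
D=np.radians
fam=np.array([-.3,.7,-.35,2.3,2.1,1.,-1.3])
H=cab(-91,129,0)[:2]
def dp(th,r,out,z): # door point, out = distance outwards
    a=YAW-th  # door dir: (0,-1) rotated: swings to -x
    # dir in cabinet: (-sin th,-cos th), outward normal (-cos th, sin th)
    p=np.array([-91-r*np.sin(th)-out*np.cos(th),129-r*np.cos(th)+out*np.sin(th)]); return cab(p[0],p[1],z)
way=ik(np.array([340,-230,330]),ori(-.5,D(50)),fam+np.array([1,0,0,0,0,0,0]))
o=ori(YAW,D(60))
pre=ik(dp(.40,102,60,165),o,fam)
print(way,pre,dp(.4,102,60,165),dp(.4,102,0,165),dp(0,102,0,165))
q0=np.array(bot.get_joint_pos())
for a,b in((q0,way[0]),(way[0],pre[0])):
    print([fk(a+(b-a)*s)[0].round().tolist() for s in np.linspace(0,1,6)])
import sys
if len(sys.argv)>1:
    bot.goto_joints(list(way[0])); print(bot.get_t()); bot.close_gripper(); bot.goto_joints(list(pre[0])); print(bot.get_t(),bot.get_eef_pos(),bot.get_force())
    from bench import read_camera
    for n in("scene","wrist"): cv2.imwrite(f"pics/{n}1.png",read_camera(n)["image"])
E
python3 s1.py
```

```text
(array([ 1.76880812, -0.12075887, -1.11802416,  2.53      ,  4.16      ,
        0.21240037, -2.54519182]), np.float64(42.816887721467964)) (array([-0.6494887 ,  0.74340933, -0.43267014,  2.44020159,  1.98015455,
        1.30604959, -1.43397182]), np.float64(3.5629762169160037e-07)) [565.72226835 262.28739055 165.        ] [617.42992509 231.85191396 165.        ] [655.74530069 218.64226488 165.        ]
[[169.0, -705.0, 231.0], [70.0, -740.0, 312.0], [135.0, -763.0, 445.0], [300.0, -653.0, 527.0], [406.0, -434.0, 480.0], [363.0, -245.0, 348.0]]
[[363.0, -245.0, 348.0], [491.0, -125.0, 387.0], [583.0, -19.0, 398.0], [640.0, 84.0, 344.0], [636.0, 187.0, 245.0], [566.0, 262.0, 165.0]]
```

```bash
sed -i 's/^way=.*/way=ik(np.array([470,60,330]),ori(YAW,D(45)),fam)/' s1.py; python3 s1.py
```

```text
(array([-0.19665873,  0.03068419, -0.3867141 ,  2.52996006,  1.69552681,
        0.49558669, -0.6844716 ]), np.float64(1.0162645605666878e-06)) (array([-0.6494887 ,  0.74340933, -0.43267014,  2.44020159,  1.98015455,
        1.30604959, -1.43397182]), np.float64(3.5629762169160037e-07)) [565.72226835 262.28739055 165.        ] [617.42992509 231.85191396 165.        ] [655.74530069 218.64226488 165.        ]
[[169.0, -705.0, 231.0], [299.0, -596.0, 252.0], [411.0, -472.0, 280.0], [497.0, -315.0, 308.0], [526.0, -125.0, 328.0], [470.0, 60.0, 330.0]]
[[470.0, 60.0, 330.0], [502.0, 80.0, 299.0], [530.0, 112.0, 268.0], [552.0, 154.0, 236.0], [564.0, 205.0, 201.0], [566.0, 262.0, 165.0]]
```

```bash
python3 s1.py go|tail -2
```

```text
3.25
5.1 [565.85097605 261.05542097 165.58255651] [-0.32389109 -0.501688    0.38113367]
```

View pics/wrist1.png

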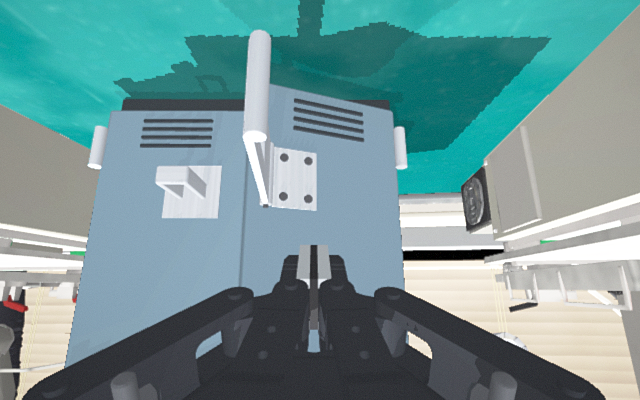

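View pics/scene1.png

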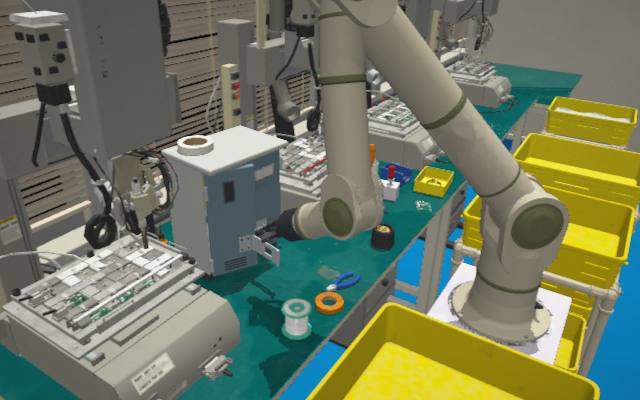

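```bash
cat > s2.py <<'E'
from bench import bot,read_camera
from h import *
exec(open("s1.py").read().split("way=")[0].replace("from bench import bot","",1))
S0=None
f0=np.array(bot.get_force())
bot.move_linear(list(dp(.4,102,14,163)),rate=150)
for th,out in [(.3,6),(.2,6),(.1,6),(.04,6),(.0,6),(0,4),(0,2),(0,0),(0,-2),(0,-4),(0,-6)]:
    bot.move_linear(list(dp(th,102,out,163)),rate=100)
    f=np.array(bot.get_force())-f0; print(th,out,f.round(1),np.array(bot.get_eef_pos()).round(1),round(bot.get_t(),2))
    if np.linalg.norm(f)>12: break
for n in("scene","wrist","top"): cv2.imwrite(f"pics/{n}2.png",read_camera(n)["image"])
E
python3 s2.py
```

```text
0.3 6 [-1.5  0.5 -0.9] [620.8 229.7 163.1] 5.99
0.2 6 [-1.5 -0.1 -1.6] [630.1 225.2 163. ] 6.24
0.1 6 [-1.   0.2 -1.3] [640.  221.7 163.1] 6.49
0.04 6 [-1.   0.4 -2.3] [646.  220.1 163.1] 6.74
0.0 6 [-0.8  1.2 -1. ] [650.  219.3 163. ] 6.99
0 4 [-1.   1.2 -1.1] [651.9 219.1 163. ] 7.24
0 2 [-10.3  -0.3   3.6] [652.5 219.1 162.8] 7.49
0 0 [-24.4   0.5  10.3] [652.8 219.1 162.7] 7.74
```

View pics/wrist2.png

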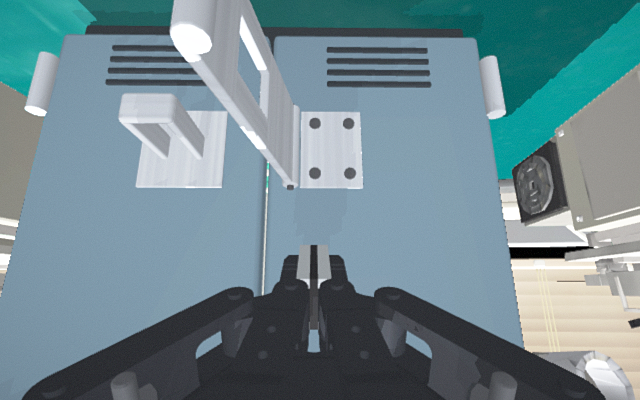

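```bash
python3 - <<'E'
import cv2; from h import crop
a=cv2.imread("pics/wrist2.png"); crop(a,110,70,310,200,4,"pics/w2c.png")
a=cv2.imread("pics/top2.png"); crop(a,180,90,300,210,5,"pics/t2c.png")
E
```

```text
(no output)
```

View pics/w2c.png

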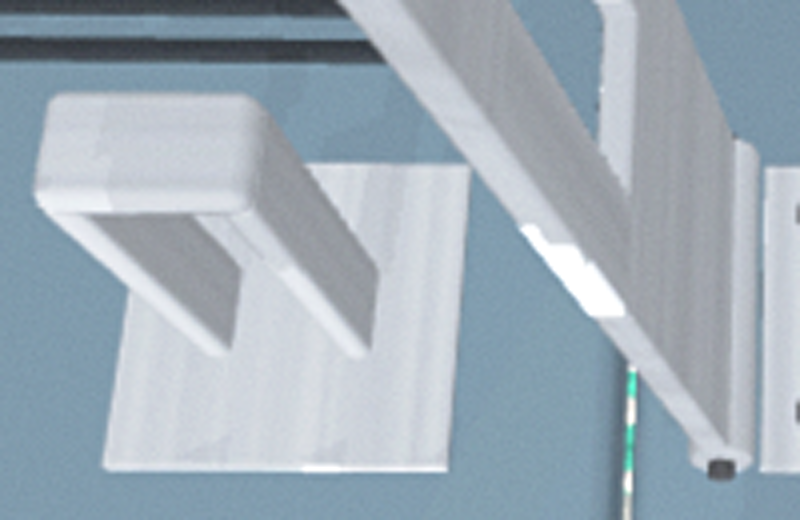

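View pics/t2c.png

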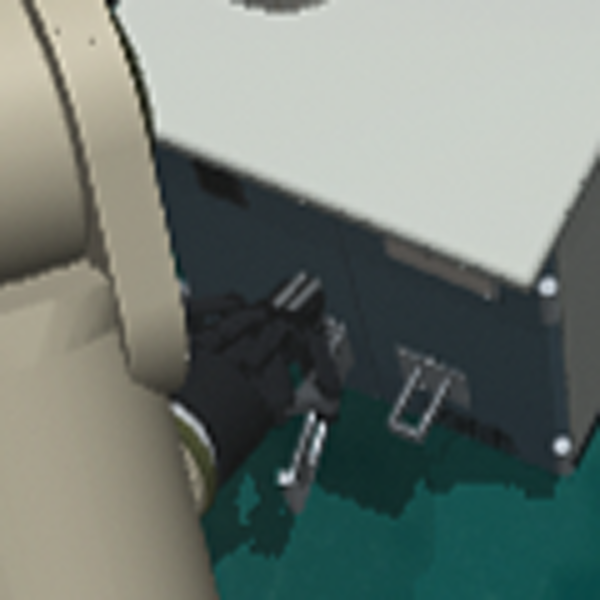

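```bash
python3 - <<'E'
from bench import bot,read_camera
from h import *
W=read_camera("wrist"); g=lambda x,y:(x/4+110,y/4+70)
o,_=ray(W,(320,200)); print("cam",o)
inv=lambda p:np.array([[np.cos(YAW),np.sin(YAW)],[-np.sin(YAW),np.cos(YAW)]])@(p[:2]-ORG[:2])
for n,c,z in(("tipL",(38,205),106),("tipR",(255,207),106),("legLend",(222,353),107),("legRend",(357,357),107),("knuckle",(720,468),124.5),("plateBL",(103,470),None),("seam",(628,470),None)):
    if z: p=onz(W,g(*c),z); print(n,p.round(1),inv(p).round(1))
    else:
        # intersect with cabinet face plane x=-91
        oo,d=ray(W,g(*c)); ex=np.array([np.cos(YAW),np.sin(YAW),0]); s=((cab(-91,0,0)-oo)@ex)/(d@ex); p=oo+s*d; print(n,p.round(1),inv(p).round(1))
E
```

```text
cam [497.19166706 239.67605706 176.30971497]
tipL [607.4 140.4 106. ] [-128.6  -56.9]
tipR [610.8 163.6 106. ] [-128.3  -33.5]
legLend [645.  138.5 107. ] [-91.1 -53.9]
legRend [648.7 156.3 107. ] [-89.8 -35.7]
knuckle [651.  207.4 124.5] [-94.2  15.2]
plateBL [643.3 124.7 123.9] [-91.  -67.8]
seam [652.5 194.5 123.8] [-91.    2.6]
```

```bash
sed -i 's/ORG=np.array(\[742.4,179.9,0\])/ORG=np.array([744.0,180.7,0])/' h.py; cat > s3.py <<'E'
from bench import bot,read_camera
from h import *
D=np.radians
K=np.array([-95.5,14])
def sp(a,r,extra,z=118):
    off=2+14.5*abs(np.sin(a))+6*np.cos(a)+extra
    p=K+r*np.array([-np.sin(a),-np.cos(a)])+off*np.array([-np.cos(a),np.sin(a)]); return list(cab(p[0],p[1],z))
o=ori(YAW,D(40))
p=np.array(bot.get_eef_pos())
bot.move_linear(list(cab(-150,30,190)),rate=150)
bot.move_linear(sp(1.3,80,25,190),rate=200,orientation=o)
bot.move_linear(sp(1.3,80,25),rate=150)
bot.wait(.2); f0=np.array(bot.get_force()); print(bot.get_t(),bot.get_eef_pos(),sp(1.3,80,25))
for n in("top","wrist"): cv2.imwrite(f"pics/{n}3.png",read_camera(n)["image"])
E
python3 s3.py
```

```text
9.9333 [566.3360379  238.46404249 119.04850347] [np.float64(566.0522489335918), np.float64(238.246681638594), np.float64(118.0)]
```

View pics/wrist3.png

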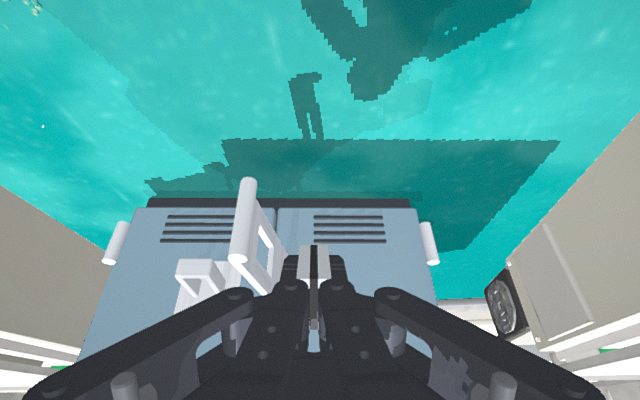

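```bash
cat > s4.py <<'E'
from h import *
src=open("s3.py").read().split("p=np.array(bot")[0]; exec(src)
f0=np.array(bot.get_force())
import sys
seq=[(1.25,82,5)]+[(a,r,0) for a,r in ((1.0,83),(.8,84),(.6,85),(.4,86),(.25,86),(.12,86),(.04,86),(0,86))]+[(0,86,-2),(0,86,-4),(0,86,-6),(0,86,-8),(0,86,-10)]
for a,r,e in seq:
    bot.move_linear(sp(a,r,e),rate=120)
    f=np.array(bot.get_force())-f0; print(a,e,f.round(1),np.array(bot.get_eef_pos()).round(1),round(bot.get_t(),2))
    if np.linalg.norm(f)>15: break
for n in("scene","wrist"): cv2.imwrite(f"pics/{n}4.png",read_camera(n)["image"])
E
python3 s4.py
```

```text
1.25 5 [-1.  -0.2 -0.9] [566.6 213.7 118.3] 10.38
1.0 0 [-0.7  1.1 -0.5] [568.6 187.9 118. ] 10.75
0.8 0 [-0.8  0.8 -0.6] [573.8 170.5 117.9] 11.05
0.6 0 [-2.4  1.1  0.6] [583.1 154.1 118. ] 11.36
0.4 0 [-1.5  0.2  0.6] [596.1 139.8 118. ] 11.67
0.25 0 [-0.4  0.5 -0.6] [608.6 131.7 118. ] 11.94
0.12 0 [-1.   0.5  0. ] [620.4 126.2 118. ] 12.2
0.04 0 [-0.5  0.4 -0.4] [628.3 123.8 118.1] 12.45
0 0 [-5.8 -0.1  5.7] [631.5 123.3 118.3] 12.7
0 -2 [-14.8   1.4  10.9] [631.9 123.2 118. ] 12.95
```

View pics/wrist4.png

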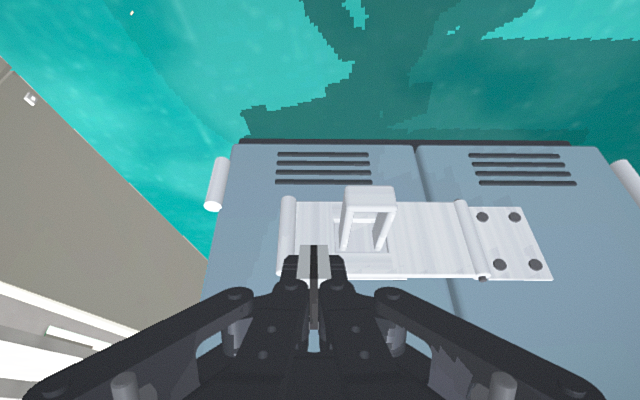

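```bash
python3 - <<'E'
import cv2; from h import crop
a=cv2.imread("pics/wrist4.png"); crop(a,270,170,500,290,3.4,"pics/w4c.png")
E
```

```text
(no output)
```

View pics/w4c.png

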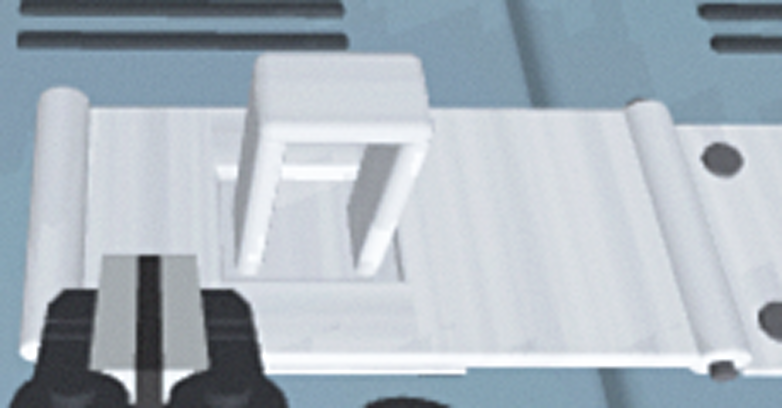

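```bash
cat > inv.py <<'E'
from h import *
def inv(p): return np.array([[np.cos(YAW),np.sin(YAW)],[-np.sin(YAW),np.cos(YAW)]])@(np.array(p)[:2]-ORG[:2])
E
python3 - <<'E'
from bench import bot,read_camera
from inv import *
W=read_camera("wrist"); g=lambda x,y:(x/3.4+270,y/3.4+170)
for n,c,z in(("inL",(284,143),107),("inR",(387,142),107),("outL",(258,133),106.5),("outR",(432,130),106.5),("legL",(250,273),107),("legR",(368,275),107),("knuckle",(722,370),124.5),("endtop",(28,357),123)):
    p=onz(W,g(*c),z); print(n,p.round(1),inv(p).round(1))
E
```

```text
inL [607.9 145.  107. ] [-130.2  -53.3]
inR [609.4 158.5 107. ] [-130.5  -39.8]
outL [605.8 141.7 106.5] [-131.8  -56.8]
outR [608.  164.2 106.5] [-132.6  -34.2]
legL [645.2 138.7 107. ] [-92.4 -54.7]
legR [648.4 157.6 107. ] [-91.8 -35.5]
knuckle [651.4 207.9 124.5] [-95.4  14.8]
endtop [636.7 105.1 123. ] [-96.5 -89.1]
```

```bash
cat > s5.py <<'E'
from bench import bot,read_camera
from h import *
src=open("s3.py").read().split("p=np.array(bot")[0]; exec(src)
bot.move_linear(sp(.1,86,45,160),rate=200)
print(bot.get_t(),np.array(bot.get_joint_pos()).round(2),bot.get_eef_pos(),bot.get_force())
E
python3 s5.py; python3 - <<'E'
from h import *
D=np.radians
for ph in (-.4,-.2,0,.2,.4):
  for t in (30,35):
    for s in ([1.2,.8,-.6,2.2,2.2,.6,-.5],[1.3,.8,-.8,2.2,2.2,.4,.3],[1,.8,-.4,2.2,.5,.4,2],[.8,.7,0,2,-.5,.5,-2.2],[.8,.7,0,2,-.5,.5,.8],[1.1,.75,-.5,2.2,3.7,.2,-1.3]):
      z=np.array([np.sin(D(t))*np.cos(ph),np.sin(D(t))*np.sin(ph),-np.cos(D(t))])
      G=np.array([504,-422.5,98])
      q,e=ik(G+19*z,ori(ph,D(t)),np.array(s))
      q2,e2=ik(G+19*z+np.array([0,0,90]),ori(ph,D(t)),q)
      if max(e,e2)<.5: print(ph,t,q.round(2),q2.round(2))
E
```

```text
13.6 [-0.27  0.54 -0.39  2.42  2.08  0.72 -1.12] [579.41257388 136.21622457 160.4682975 ] [-0.36468816  0.02230602 -0.2289455 ]
-0.4 30 [ 1.11  0.74 -0.64  2.2   2.26  0.34 -0.33] [ 1.05  0.55 -0.53  2.15  1.69  0.14  0.18]
-0.4 30 [ 1.26  0.83 -0.9   2.19  2.01  0.5  -0.02] [ 1.3   0.67 -0.93  2.14  1.59  0.4   0.33]
-0.4 30 [ 1.4   1.   -1.19  2.18  1.88  0.75  0.19] [ 1.46  0.84 -1.26  2.13  1.6   0.69  0.39]
-0.4 30 [ 1.34  0.91 -1.05  2.18  1.93  0.62  0.1 ] [ 1.4   0.76 -1.13  2.13  1.59  0.56  0.37]
-0.4 35 [ 1.21  0.81 -0.78  2.24  2.41  0.48 -0.42] [ 1.15  0.59 -0.66  2.2   2.27  0.24 -0.37]
-0.4 35 [ 1.34  0.91 -1.01  2.24  2.19  0.62 -0.13] [ 1.33  0.69 -0.96  2.19  1.93  0.41  0.02]
-0.4 35 [ 1.45  1.07 -1.26  2.23  2.04  0.84  0.1 ] [ 1.48  0.85 -1.26  2.18  1.8   0.67  0.21]
-0.4 35 [ 1.42  1.02 -1.2   2.23  2.07  0.78  0.04] [ 1.47  0.85 -1.26  2.19  1.81  0.66  0.21]
-0.4 35 [ 0.83  0.69 -0.21  2.27  3.26  0.39 -1.38] [ 0.89  0.52 -0.29  2.22  3.27  0.17 -1.42]
-0.2 30 [ 1.14  0.74 -0.6   2.16  2.4   0.18 -0.24] [ 1.39  0.72 -1.01  2.1   1.38  0.37  0.77]
-0.2 30 [ 1.
[... 2414 characters left out ...]
0.93 -1.26  1.93  0.79  0.62  1.99]
0.4 30 [ 1.38  0.89 -0.88  1.98  0.51  0.32  2.3 ] [ 1.46  0.79 -1.01  1.93  0.41  0.48  2.33]
0.4 30 [ 1.37  0.88 -0.86  1.98  0.47  0.31  2.33] [ 1.45  0.79 -1.    1.93  0.39  0.47  2.36]
0.4 35 [ 1.58  1.13 -1.26  1.99  1.1   0.53  1.82] [ 1.6   0.95 -1.26  1.95  0.74  0.54  2.06]
0.4 35 [ 1.58  1.13 -1.26  1.99  1.1   0.53  1.82] [ 1.6   0.95 -1.26  1.95  0.74  0.54  2.06]
0.4 35 [ 1.45  0.94 -0.95  1.99  0.53  0.28  2.32] [ 1.53  0.85 -1.09  1.95  0.44  0.44  2.34]
0.4 35 [ 1.12  0.76 -0.38  2.01 -1.02  0.37 -2.49] [ 0.98  0.6  -0.16  1.99 -1.    0.59 -2.6 ]
0.4 35 [ 1.45  0.94 -0.94  1.99  0.51  0.28  2.34] [ 1.53  0.85 -1.08  1.95  0.43  0.43  2.35]
```

```bash
cat > s6.py <<'E'
from bench import bot,read_camera
from h import *
import sys
D=np.radians; PH,T=.15,D(35)
zd=lambda ph:np.array([np.sin(T)*np.cos(ph),np.sin(T)*np.sin(ph),-np.cos(T)])
G=np.array([504,-422.5,98.])
seed=np.array([1.5,1.,-1.15,2.1,1.6,.45,1.1])
qg,e1=ik(G+19*zd(PH),ori(PH,T),seed)
qp,e2=ik(G+19*zd(PH)+[0,0,80],ori(PH,T),qg)
qw,e3=ik(np.array([490,-100,330]),ori(0,T),(qp+np.array([.2,.7,-1.1,2.2,1.7,1.,-.5]))/2)
q0=np.array(bot.get_joint_pos())
if __name__=="__main__":
    print(qg.round(2),qp.round(2),qw.round(2),e1,e2,e3)
    for a,b in((q0,qw),(qw,qp)): print([fk(a+(b-a)*s)[0].round().tolist() for s in np.linspace(0,1,6)])
    if len(sys.argv)>1:
        p=np.array(bot.get_eef_pos()); bot.move_linear(list(p+[-50,0,60]),rate=250)
        bot.goto_joints(list(qw)); bot.release(); bot.goto_joints(list(qp)); print(bot.get_t(),bot.get_eef_pos())
        W=read_camera("wrist"); cv2.imwrite("pics/wrist6.png",W["image"]); S=read_camera("scene"); cv2.imwrite("pics/scene6.png",S["image"])
E
python3 s6.py
```

```text
[ 1.54  1.04 -1.17  2.08  1.51  0.41  1.17] [ 1.59  0.94 -1.26  2.05  1.18  0.45  1.42] [ 1.3   0.17 -1.26  2.34  0.67  0.17  1.03] 1.725700374705714e-07 5.957891016945928e-07 5.906564116503463e-06
[[579.0, 136.0, 160.0], [553.0, 43.0, 175.0], [519.0, -15.0, 199.0], [494.0, -49.0, 235.0], [485.0, -73.0, 280.0], [490.0, -100.0, 330.0]]
[[490.0, -100.0, 330.0], [508.0, -158.0, 313.0], [520.0, -222.0, 288.0], [526.0, -288.0, 256.0], [524.0, -355.0, 214.0], [515.0, -421.0, 162.0]]
```

```bash
python3 s6.py go|tail -1; python3 - <<'E'
import cv2; from h import crop
crop(cv2.imread("pics/scene6.png"),320,110,460,230,5,"pics/s6c.png")
E
```

```text
18.2 [ 515.52697075 -419.62040269  163.73960416]
```

View pics/wrist6.png

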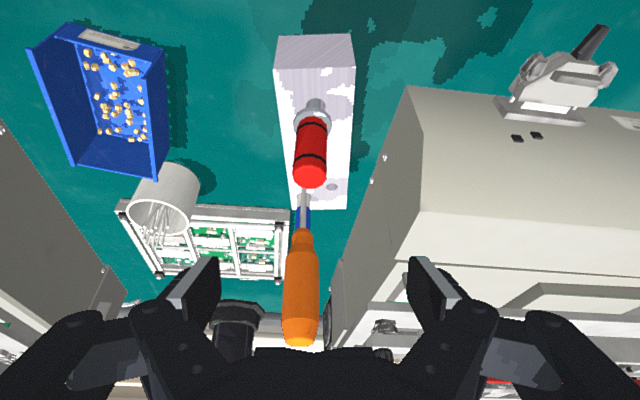

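View pics/s6c.png

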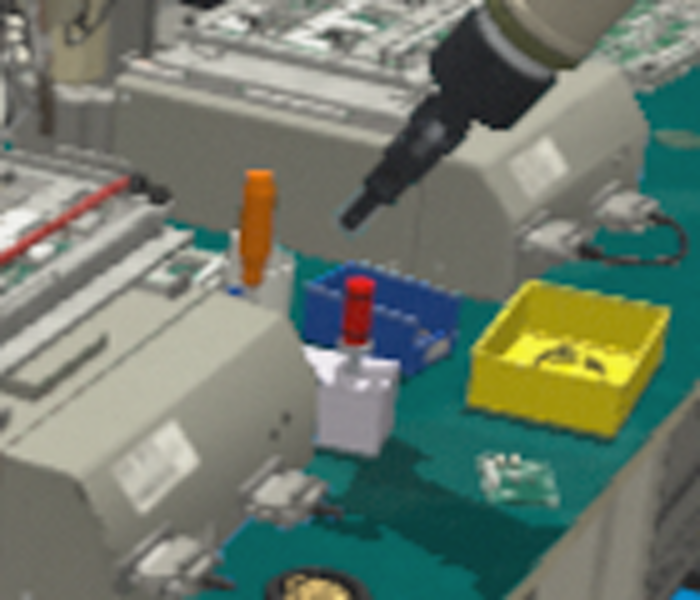

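```bash
python3 - <<'E'
from bench import read_camera,bot
from h import *
W=read_camera("wrist");S=read_camera("scene")
for C,n in((W,"W"),(S,"S")):
    h=cv2.cvtColor(C["image"],cv2.COLOR_BGR2HSV)
    m=((h[...,0]<6)|(h[...,0]>174))&(h[...,1]>150)&(h[...,2]>40)
    k,l,st,ce=cv2.connectedComponentsWithStats(m.astype(np.uint8))
    for i in range(1,k):
        if st[i,4]>40: print(n,st[i],ce[i],onz(C,ce[i],95).round(1),onz(C,ce[i],100).round(1))
print(ray(W,(320,200))[0])
print(onz(W,(310,172),118),onz(W,(312,117),72))
print(two(W,(310.5,150),S,(391.3,172)))
for z in(72,95,118): print(z,proj(W,[[504,-422.5,z]]))
crop(W["image"],250,90,370,200,5,"pics/w6c.png")
E
```

```text
W [ 293  116   34   72 1914] [310.42215256 153.44566353] [ 506.4 -422.7   95. ] [ 502.1 -423.3  100. ]
W [487 377  25   7  81] [495.92592593 380.55555556] [1111.5   95.4   95. ] [1086.7   77.2  100. ]
S [389 166   5  13  58] [391.03448276 172.05172414] [ 504.3 -422.7   95. ] [ 500.  -412.3  100. ]
[ 380.13534875 -440.01856357  242.32442155]
[ 499.91815011 -423.69276402  118.        ] [ 496.05415395 -423.37914608   72.        ]
(array([ 503.46824704, -423.07392448,   95.28301975]), np.float64(0.04081599717514647))
72 [[311.52133795 127.44436258]]
95 [[311.30526287 150.51055754]]
118 [[311.05328376 177.40953847]]
```

View pics/w6c.png

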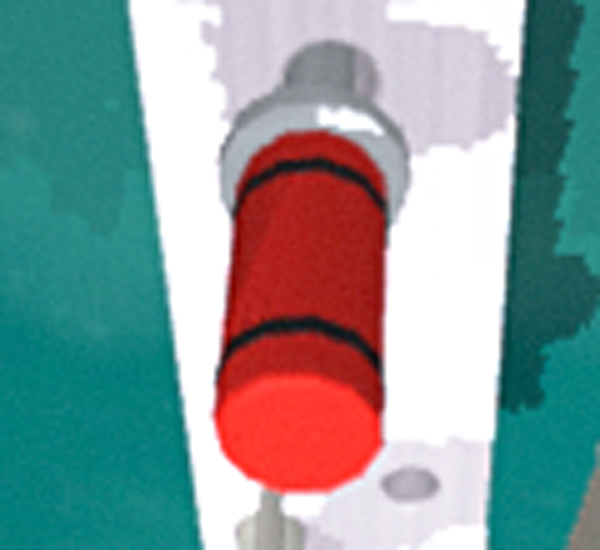

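```bash
cat > s7.py <<'E'
from bench import bot,read_camera
from h import *
D=np.radians; PH,T=.15,D(35)
zd=lambda ph:np.array([np.sin(T)*np.cos(ph),np.sin(T)*np.sin(ph),-np.cos(T)])
G=np.array([503.3,-423,97.])
bot.move_linear(list(G+19*zd(PH)),rate=100); f=np.array(bot.get_force()); print(f.round(1),bot.get_eef_pos(),G+19*zd(PH))
if np.linalg.norm(f)<5:
    bot.close_gripper(); print(bot.get_width(),bot.get_force(),bot.get_t())
    cv2.imwrite("pics/wrist7.png",read_camera("wrist")["image"]);cv2.imwrite("pics/scene7.png",read_camera("scene")["image"])
E
python3 s7.py
```

```text
[-0.3 -0.8  0.3] [ 514.32069682 -421.27559595   81.82508793] [ 514.07558003 -421.37143036   81.43611116]
0.21672481661981732 [-1.0472947   1.20881753  1.88222214] 19.975
```

View pics/wrist7.png

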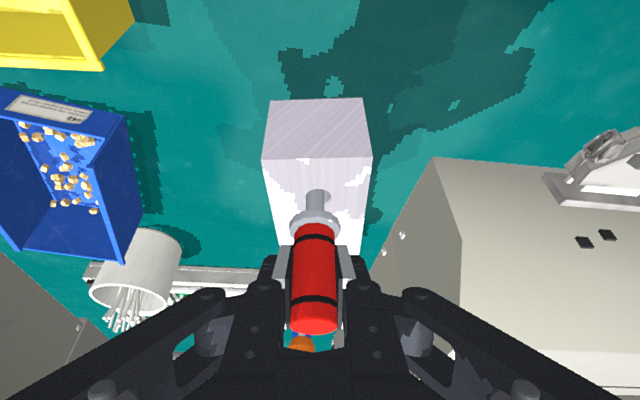

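```bash
cat > s8.py <<'E'
from bench import bot,read_camera
from h import *
D=np.radians; T=D(35)
zd=lambda ph:np.array([np.sin(T)*np.cos(ph),np.sin(T)*np.sin(ph),-np.cos(T)])
p=np.array(bot.get_eef_pos()); bot.move_linear(list(p+[0,0,90]),rate=120); print(bot.get_joint_pos(),bot.get_force(),bot.get_width())
W=read_camera("wrist"); cv2.imwrite("pics/wrist8.png",W["image"])
bot.move_linear(list(p+[-15,0,190]),rate=200)
print(bot.get_joint_pos())
q=ik(cab(-170,-46,290),ori(YAW,T),np.array([.1,.4,-1.0,2.3,1.4,.7,-.3])); print(q, bot.solve_ik(list(cab(-170,-46,290)),ori(YAW,T)))
a=np.array(bot.get_joint_pos()); print([fk(a+(q[0]-a)*s)[0].round().tolist() for s in np.linspace(0,1,6)],[np.degrees(np.arccos(-fk(a+(q[0]-a)*s)[1].as_matrix()[2,2])).round() for s in np.linspace(0,1,6)],bot.get_t())
E
python3 s8.py; python3 -c "
import cv2; from h import crop
crop(cv2.imread('pics/wrist8.png'),220,160,420,360,3,'pics/w8c.png')"
```

```text
[ 1.58257395  0.90474733 -1.23915829  2.04365015  1.10848979  0.42812788
  1.47145911] [ 1.2036342   0.92757388 -2.06519574] 0.2195828871775913
[ 1.65741309  0.73419476 -1.28149018  1.9812675   0.62612395  0.48344925
  1.86494668]
(array([ 0.16107212,  0.36647914, -0.94630371,  2.21661181,  1.3526465 ,
        0.74599162, -0.3339611 ]), np.float64(3.728879871360928e-08)) [-0.42417963  0.24918871 -0.18669712  2.24745691  1.2388605   0.46350038
 -0.24847618]
[[498.0, -421.0, 270.0], [554.0, -295.0, 248.0], [582.0, -176.0, 238.0], [593.0, -64.0, 243.0], [590.0, 46.0, 260.0], [569.0, 157.0, 290.0]] [np.float64(35.0), np.float64(27.0), np.float64(21.0), np.float64(21.0), np.float64(27.0), np.float64(35.0)] 21.6833
```

View pics/w8c.png

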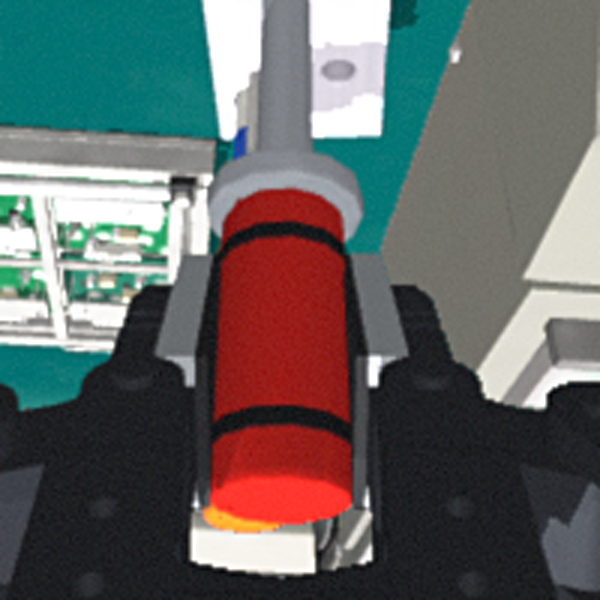

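```bash
cat > s9.py <<'E'
from bench import bot,read_camera
from h import *
D=np.radians; T=D(35)
def tr(f,*a,**k):
    try: f(*a,**k); return True
    except bot.IKError as e: print("IKErr",e); return False
p=np.array(bot.get_eef_pos())
q=np.array(bot.get_joint_pos())
w=[np.array([505,-280,310.]),np.array([510,-120,310.]),np.array([530,20,300.]),cab(-170,-46,280)]
ph=[.1,.02,-.06,YAW]
seed=q
qs=[]
for a,b,sd in zip(w,ph,(.3,.6,.8,1)):
    s=q+(np.array([.16,.37,-.95,2.22,1.35,.75,-.33])-q)*sd
    r,e=ik(a,ori(b,T),s); print(r.round(2),round(e,3)); qs.append(r)
a=q
for b in qs:
    print([fk(a+(b-a)*s)[0].round().tolist() for s in (.25,.5,.75,1)],[np.degrees(np.arccos(-fk(a+(b-a)*s)[1].as_matrix()[2,2])).round() for s in (.25,.5,.75,1)]); a=b
np.save("qs.npy",qs)
E
python3 s9.py
```

```text
[ 1.55  0.47 -1.26  2.16  0.5   0.3   1.69] 0.0
[ 1.23  0.27 -1.21  2.33  1.09  0.2   0.68] 0.0
[ 0.63  0.24 -1.04  2.35  1.42  0.43 -0.09] 0.0
[ 0.15  0.38 -0.94  2.23  1.39  0.75 -0.37] 0.0
[[504.0, -384.0, 283.0], [507.0, -349.0, 294.0], [507.0, -314.0, 303.0], [505.0, -280.0, 310.0]] [np.float64(35.0), np.float64(35.0), np.float64(35.0), np.float64(35.0)]
[[511.0, -242.0, 308.0], [514.0, -203.0, 308.0], [514.0, -162.0, 309.0], [510.0, -120.0, 310.0]] [np.float64(34.0), np.float64(34.0), np.float64(34.0), np.float64(35.0)]
[[515.0, -85.0, 302.0], [519.0, -50.0, 298.0], [525.0, -16.0, 297.0], [530.0, 20.0, 300.0]] [np.float64(33.0), np.float64(33.0), np.float64(33.0), np.float64(35.0)]
[[545.0, 50.0, 296.0], [556.0, 84.0, 291.0], [565.0, 119.0, 286.0], [569.0, 157.0, 280.0]] [np.float64(35.0), np.float64(35.0), np.float64(35.0), np.float64(35.0)]
```

```bash
cat > s10.py <<'E'
from bench import bot,read_camera
from h import *
D=np.radians; T=D(35)
for q in np.load("qs.npy"): bot.goto_joints(list(q))
hd=np.array([np.cos(YAW),np.sin(YAW),0])
tgt=cab(-117,-46,0)+11.1*hd
# collar 14.8 below TCP, foot 76.8 below
pre=tgt+[0,0,107+76.8+15]
bot.move_linear(list(pre-60*hd),rate=150,orientation=ori(YAW,T))
bot.move_linear(list(pre),rate=120)
bot.wait(.2)
print(bot.get_t(),bot.get_eef_pos(),pre,bot.get_force(),bot.get_width())
for n in("wrist","scene","top"): cv2.imwrite(f"pics/{n}10.png",read_camera(n)["image"])
E
python3 s10.py
```

```text
26.325 [632.31569476 149.37753999 198.89203365] [632.96687969 149.03841136 198.8       ] [ 0.19408111  0.49376137 -1.13119092] 0.2169101555083001
```

View pics/wrist10.png

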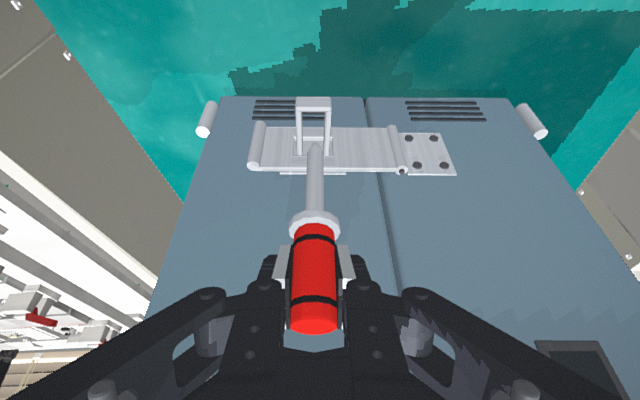

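View pics/scene10.png

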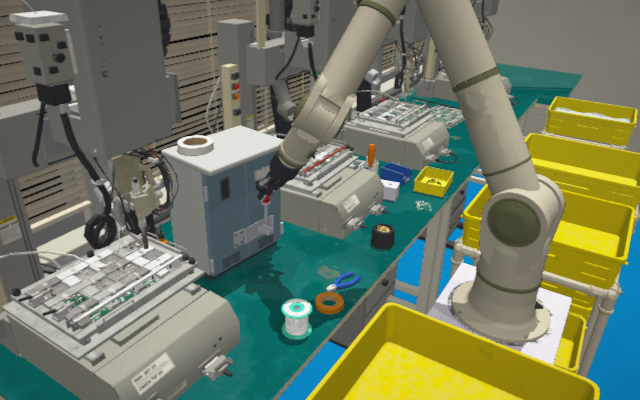

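```bash
python3 - <<'E'
import cv2; from h import crop
crop(cv2.imread('pics/wrist10.png'),240,80,420,240,4.4,'pics/w10c.png'); crop(cv2.imread('pics/scene10.png'),220,170,300,260,6,'pics/s10c.png')
E
```

```text
(no output)
```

View pics/w10c.png

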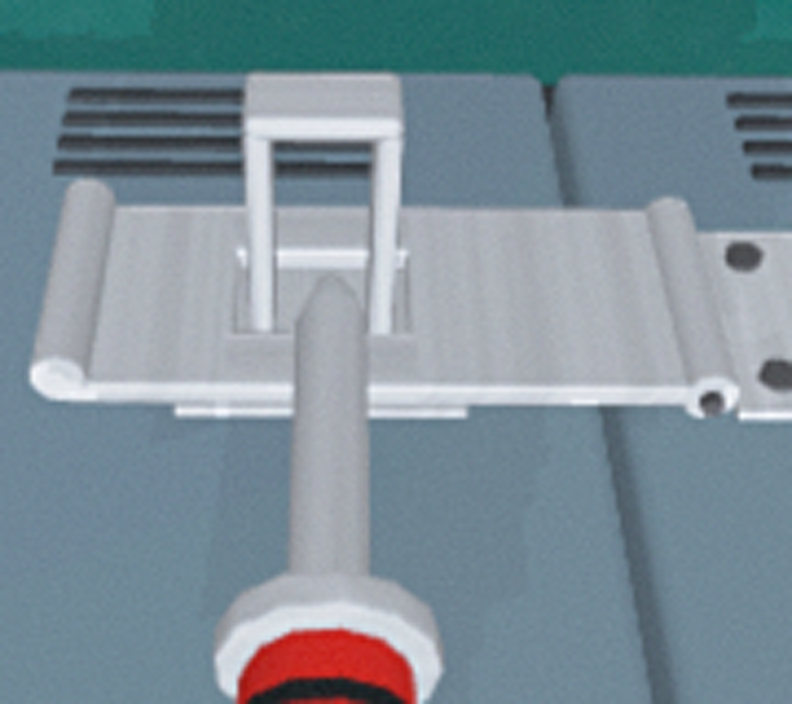

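View pics/s10c.png

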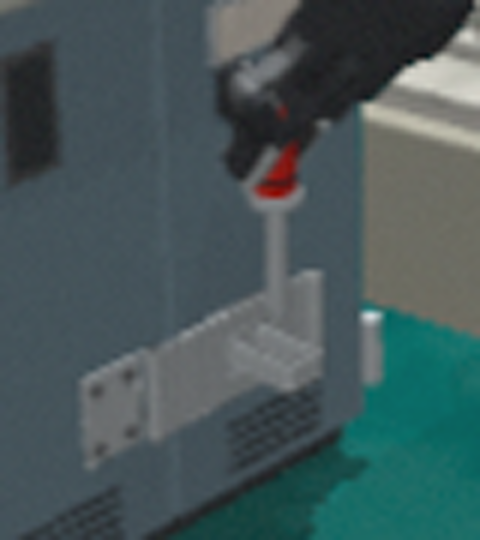

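```bash
python3 - <<'E'
from bench import bot,read_camera
from inv import *
W=read_camera("wrist"); S=read_camera("scene"); g=lambda x,y:(x/4.4+240,y/4.4+80)
for n,c,z in(("inL",(272,140),107),("inR",(373,140),107),("outL",(246,133),106.5),("outR",(403,133),106.5),("legL",(261,330),107),("legR",(381,332),107),("knuckle",(711,403),124.5),("foot",(332,278),122),("shank60",(331,330),129.5),("shankTop",(330,570),184-5)):
    p=onz(W,g(*c),z); print(n,p.round(1),inv(p).round(1))
print("foot S",[inv(onz(S,(277/6+220,318/6+170),z)).round(1) for z in (122,)], two(W,g(332,278),S,(277/6+220,318/6+170)))
pr=proj(W,np.array([cab(-117,-46,z) for z in (122,131,184)]));print(((pr-[240,80])*4.4).round())
E
```

```text
inL [608.1 145.7 107. ] [-130.1  -52.6]
inR [610. 160. 107.] [-130.1  -38.2]
outL [606.9 142.2 106.5] [-130.9  -56.2]
outR [609.8 164.3 106.5] [-130.9  -33.9]
legL [642.9 138.3 107. ] [-94.7 -55.3]
legR [645.8 157.6 107. ] [-94.3 -35.8]
knuckle [651.4 207.6 124.5] [-95.3  14.5]
foot [621.8 152.5 122. ] [-117.5  -44. ]
shank60 [624.9 152.  129.5] [-114.3  -44.1]
shankTop [617.5 152.6 179. ] [-121.7  -44.5]
foot S [array([-116.8,  -45.9])] (array([620.49078087, 152.69958713, 123.58424642]), np.float64(0.008054142418350538))
[[318. 281.]
 [318. 322.]
 [317. 630.]]
```

```bash
cat > s11.py <<'E'
from bench import bot,read_camera
from h import *
hd=np.array([np.cos(YAW),np.sin(YAW),0])
tgt=cab(-117,-47.3,0)+11.1*hd
f0=np.array(bot.get_force())
for z in [198.8,180,165,150,140,132,127,124,122.5,121,120,119,118,117,116]:
    bot.move_linear(list(tgt+[0,0,z]),rate=60 if z>130 else 25)
    f=np.array(bot.get_force())-f0; print(z,f.round(1),np.array(bot.get_eef_pos()).round(1),round(bot.get_t(),2))
    if abs(f[2])>8 or np.linalg.norm(f)>15: break
for n in("wrist","scene"): cv2.imwrite(f"pics/{n}11.png",read_camera(n)["image"])
crop(cv2.imread('pics/wrist11.png'),200,80,440,360,2.2,'pics/w11c.png'); crop(cv2.imread('pics/scene11.png'),220,170,300,260,6,'pics/s11c.png')
E
python3 s11.py
```

```text
198.8 [0.1 0.9 0.3] [632.7 147.6 198.8] 26.82
180 [0.4 0.1 1.3] [632.7 147.9 179.6] 27.29
165 [ 0.   0.8 -0.3] [632.7 147.8 164.7] 27.69
150 [-0.7  0.3 -0.7] [632.6 147.8 149.5] 28.09
140 [ 0.3  0.4 -0.1] [632.6 147.7 139.4] 28.41
132 [ 0.2  0.8 -0. ] [632.6 147.7 131.4] 28.69
127 [0.7 0.1 0.4] [632.7 147.7 126.8] 29.04
124 [ 0.4  0.5 -0.5] [632.7 147.7 123.8] 29.31
122.5 [-0.2  0.6  0.4] [632.8 147.8 122.4] 29.56
121 [-3.  -0.1  9. ] [633.2 147.9 122. ] 29.81
```

View pics/w11c.png

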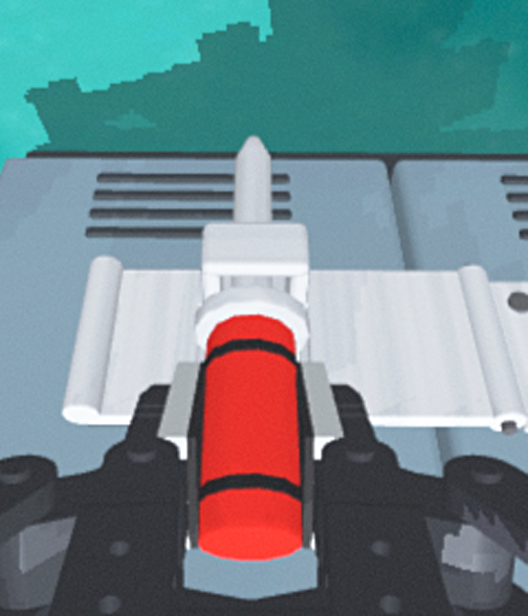

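View pics/s11c.png

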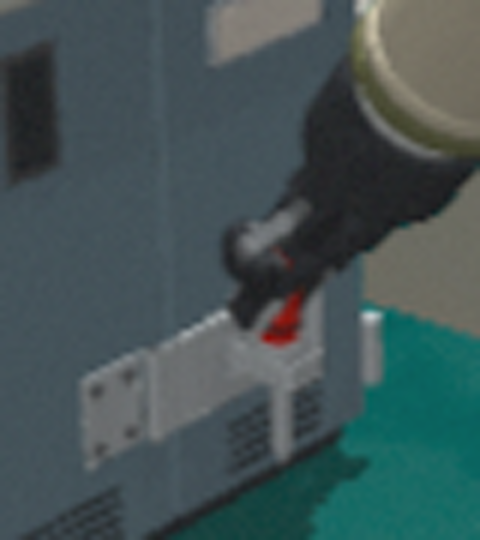

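```bash
cat > s12.py <<'E'
from bench import bot,read_camera
from h import *
T=np.radians(35)
p=np.array(bot.get_eef_pos()); 
bot.move_linear(list(p+[0,0,.3]),rate=20); bot.release(); bot.wait(.2); print(bot.get_force(),bot.get_width())
z=np.array([np.sin(T)*np.cos(YAW),np.sin(T)*np.sin(YAW),-np.cos(T)])
p=np.array(bot.get_eef_pos()); bot.move_linear(list(p-z*60),rate=80); print(bot.get_force()); bot.move_linear(list(p-z*70+[-60,0,0]),rate=150)
bot.wait(.3); print(bot.get_t())
for n in("wrist","scene","top"): cv2.imwrite(f"pics/{n}12.png",read_camera(n)["image"])
crop(cv2.imread('pics/scene12.png'),200,120,320,290,3.4,'pics/s12c.png')
E
python3 s12.py
```

```text
[ 0.62494265 -0.19865206  0.31627539] 0.9950729126974867
[-0.29056084 -0.09966336  0.13688466]
32.8083
```

View pics/wrist12.png

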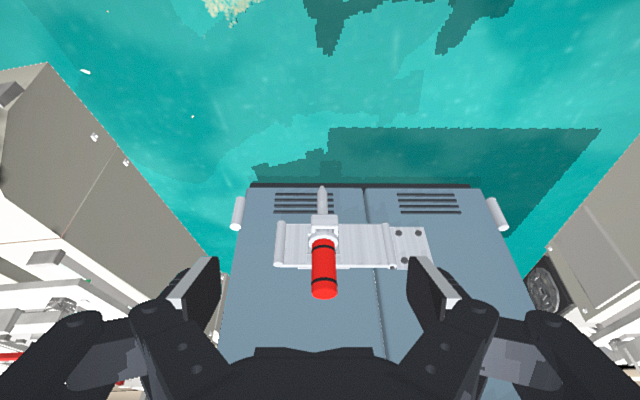

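View pics/s12c.png

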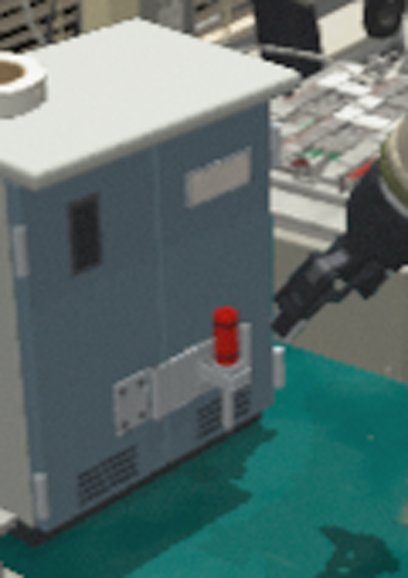

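View pics/top12.png

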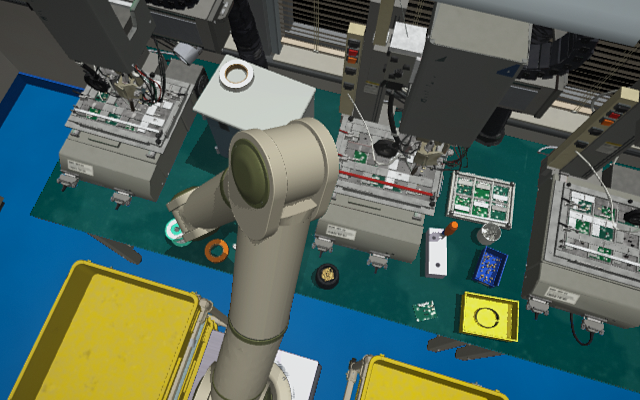

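```bash
python3 - <<'E'
from bench import bot
print(bot.get_force()); bot.finish_job(); print(bot.get_t())
E
```

```text
[-1.70973674  0.04224507 -0.28555866]
the job is handed in; nothing more can be done
the job is handed in; nothing more can be done
```

The cabinet is locked up and I handed the job in at about 33 s of robot time; no verdict came back.

- **Door:** I pushed it shut with the closed fingers until it came up against a firm stop at about 24 N.
- **Hasp:** I swung it over flat until it stopped at about 15 N. The wrist camera showed the staple through the slot.
- **Pin:** I took it from the stand and lowered it through the staple. It came to rest at the height I expected for the collar on the staple, with about 9 N upward on the tool. I then released it and backed away.

The last pictures show the pin standing upright through the staple, the hasp flat and the door closed. The tip-cleaning pot looks unmoved. In the last overhead view the arm hid the cutters and part of the reel, but the pictures from the side camera show both where they started. The wrist force was about zero while backing off and 1.7 N at hand-in, with nothing in contact.

- **Staple position:** my first estimate of the pin over the staple was about 1.3 mm off sideways. I corrected it from a close-up before inserting the pin.
- **Not measured:** the final door and hasp angles and the collar height were not computed afterwards. They rest on the contact forces, the arm's readings and what the pictures show.

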